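# Find the heavy side of a rotor by feel and hold it down

### The arm

A 6-joint arm with a two-finger parallel gripper is mounted at the origin on the work surface. World frame = base frame: x ahead of the robot, y to its left, z up, the work surface at z = 0. Lengths are in m, angles in rad, forces in N, time in s.
With the tool pointing down it reaches from about 0.35 to 0.85 m from the base axis. Payload 8.1 kg.
Tool frame: the origin (TCP) lies midway between the tips of the shut fingers; the grasp point (between the pads) lies 19 mm behind it (bot.grip_point_offset is the distance from the TCP to the grasp point, in m); x points along the fingers, y is the direction in which the jaws open and shut, and the axes are right-handed (so a half turn about x gives the same grasp; the last joint's range is limited). The gripper opens to 93 mm and grips with 3 to 60 N. Pads are 15 mm wide; open, the fingers measure 128 mm over their backs; the gripper's body (75 mm by 188 mm) begins 65 mm behind the grasp point.
Start: joints at [-1.431, 0.13, 1.488, -0, 1.523, -0.085], TCP at [0.134, -0.585, 0.219] pointing down, gripper open.
Joint ranges: [-2.96, 2.96], [-0.89, 2.26], [0.02, 2.5], [-1.34, 4.48], [0, 2.73], [-2.66, 2.66]. Speed limits (rad/s): [2.39, 2.39, 2.79, 3.14, 3.14, 3.14].

### API

Orientations are given as a rotation vector (axis times angle).
In Python, from rig import bot gives the robot as it stands. Calls block until the motion is done:
- bot.move_ptp(position, orientation): joint-space move of the TCP to a pose.
- bot.move_linear(position, attitude=None, vel=0.15): straight line of the TCP; attitude=None keeps the orientation; vel is the mean speed in m/s.
- bot.move_joints(angles): joint-space move.
- bot.command_gripper(opening, effort=None): opening from 0.0 (shut) to 1.0 (fully open); effort is the grip in N (None keeps the last); returns when the fingers have stopped.
- bot.dwell(seconds).
- bot.inverse_kinematics(position, orientation): joint angles nearest the present ones, or None.
- bot.get_obs(): the state.
- bot.camera(name): name is "scene" or "top"; returns a dict with "pixels" (480x640x3 uint8, blue, green, red), "depth" (480x640 float32, m along the optical axis (not along the pixel's ray), 0 where there is no reading), "camera_matrix" (3x3 intrinsics, pixels), "pose" (4x4, takes a point from camera to world coordinates). Camera axes: x right, y down, z forward; pixel columns grow to the right and rows downward; lengths in m; the calibration is good to about 2 mm. A picture is of the moment at which its call begins.
A pose or a line that the arm cannot do raises bot.IKError and nothing moves.
- bot.hand_in(): hands the job in, once; it reports no verdict.
Trained networks look in a picture, given as the dict that the camera call returned (one of the last four; its "shot" number tells which), for a name from the list of things; names that differ only in an ending like _2 or _b are one class to them, and where a whole thing is asked for, a point or a joint stands for the part that bears it (a point fixed in the world has none). Each returns a list of dicts, best first, with "conf" (0 to 1); they miss things now and then, are a little off and sometimes report something else, mostly with a low value. They report only what shows in the picture. A call takes as long as a camera call. They do not tell look-alikes from the thing itself.
- bot.recognise(picture, query): "bbox" ([left, top, right, bottom] in pixels, round what is visible of it).
- bot.trace(picture, query): "pixels" (480x640 bool, what is visible of it) and "bbox" ([left, top, right, bottom] in pixels, round what is visible of it).
The state is a dict: "clock": time; "joints": joint angles; "qvel": joint speeds; "joint_torque": joint torques, N m; "tcp_pos": TCP position; "ee_rot": TCP orientation; "wrist_force": force on the tool from outside, world axes, zero at the start; "wrist_torque": the same for the moment, N m; "opening": opening from 0.0 (shut) to 1.0 (fully open).
Only numpy, scipy, OpenCV 4.12 (cv2) and the standard library are available. Lean on these libraries where they do the work, as an engineer would, in place of code of your own. Each camera call takes 0.05 s, during which the arm holds its last target. There are 200 camera calls.

### The job

Press the green start button on the white recorder box fully down and let it come back up. Then take the red crank handle of the silver rotor drum, turn it to find by feel where the rotor's hidden heavy side is, and bring that heavy side straight down. Finish still gripping the handle, holding the rotor still like that, and leave the other things on the bench where they are.

Things in the scene. Friction and masses are not known exactly. Their poses are not given: they have to be found in the camera images.
- start_button (a joint): travel of the green start button: 0 released, 0.006 m fully down (about 5 N); springs back by itself
- start_button_top (a point): centre of the top of the green push button (28 mm diameter cap in a black collar 44 mm wide), on a fixed white recorder box 120 x 130 x 50 mm; presses straight down; about 18 mm above the box top, 68 mm above the table when released
- axle (a point): point on the fixed axle at the drum's middle, 130 mm above the table. Its y axis is the level axle: -y to the handle side, +y to the blue bearing pedestal (187 mm tall, that side only). Grey base plate below: 180 mm across the axle, 12 mm thick, from 60 mm on the handle side to 100 mm on the other. The stand is fixed, yawed a little
- rotor: sealed silver-white metal drum, 124 mm diameter, 40 mm thick; origin at its centre, y along the axle (as axle), z towards the handle. A heavy slug is hidden inside at an unknown angle to the handle, constant in a run; all else is balanced. A 0.23 N m drag brake, even at all angles, holds it where left; the slug adds or takes off up to 0.14-0.21 N m, most when level with the axle
- handle: red crank handle: sleeve 20 mm diameter, 42 mm long, parallel to the axle, swivelling freely on its 10 mm pin, so a hand can pinch it and carry it round without twisting; origin at its centre, 50 mm from the axle line, 85 mm from the drum's mid-plane. Travels 80 to 180 mm above the table. Effort at the handle: about 4.6 N of drag, plus or minus 3 to 4 N from the slug
- battery: bystander: round battery cell, green over brass, 26 mm diameter, 50 mm tall, standing; origin at its foot centre
- jar: bystander: small amber jar of screws with black cap, 50 mm diameter, 55 mm tall; origin at its foot centre
- tape: bystander: yellow tape roll lying flat, 84 mm outside, 20 mm high; origin at its underside centre
- screwdriver: bystander: orange-handled screwdriver lying down, 180 mm long; origin at its underside, mid-length
- multimeter: bystander: yellow multimeter lying flat, 150 x 78 x 34 mm; origin at its underside centre
- phone: bystander: phone in a reddish-brown case lying flat, 150 x 75 x 11 mm; origin at its underside centre
Mind the look-alikes: they are no part of the job. Leave any yellow look-alike of the part that bears start_button alone.

How it is judged:
By the outcome, as a careful person would: the job done as asked, in the order asked, and still so for the second after the job is handed in, while the arm keeps its last pose, push and grip.
It also fails if it takes over 72 s, if anything falls off the work surface, if the arm or the gripper's body presses on something with over 40 N, if the wrist force passes 120 N, or if a joint passes its speed limit or range.

## Working session

There is one attempt and no reset: what is moved stays moved. The work goes in short steps, each a Python script; the robot and the scene stay as the last script left them, time stands still between calls to the robot, and variables do not carry over. Pictures are saved under pics/ and viewed, about 8 in all and at most 12, crops included, and the job is handed in when it is done.

```bash
ls; mkdir -p pics; cat > h.py <<'E'
import numpy as np, cv2
from rig import bot
def world(p,mask):
    v,u=np.nonzero(mask&(p["depth"]>0)); z=p["depth"][v,u]; K=p["camera_matrix"]
    c=np.stack([(u-K[0,2])*z/K[0,0],(v-K[1,2])*z/K[1,1],z],1)
    return c@p["pose"][:3,:3].T+p["pose"][:3,3]
E
python3 - <<'E'
from h import *
for n in("scene","top"):
    p=bot.camera(n); cv2.imwrite(f"pics/{n}1.png",p["pixels"]); print(n,p["pose"].round(3).tolist(),p["camera_matrix"].round(0).tolist())
    for q in("start_button_top","start_button","rotor","handle","battery","jar","tape","screwdriver","multimeter","phone"):
        try:
            for r in bot.trace(p,q)[:3]:
                w=world(p,r["pixels"]); print(q,round(r["conf"],2),[int(x) for x in r["bbox"]],np.median(w,0).round(3),w.min(0).round(3),w.max(0).round(3))
        except Exception as e: print(q,e)
o=bot.get_obs();print(o)
E
```

```text
pics
scene [[0.747, 0.466, -0.475, 1.126], [0.665, -0.538, 0.518, -0.748], [-0.014, -0.702, -0.712, 1.076], [0.0, 0.0, 0.0, 1.0]] [[528.0, 0.0, 321.0], [0.0, 528.0, 235.0], [0.0, 0.0, 1.0]]
start_button_top 0.62 [89, 329, 105, 338] [ 0.276 -0.584  0.069] [ 0.256 -0.596  0.06 ] [ 0.287 -0.57   0.076]
start_button_top 0.58 [247, 291, 262, 302] [ 0.466 -0.274  0.07 ] [ 0.449 -0.285  0.059] [ 0.477 -0.26   0.075]
start_button 0.5 [88, 326, 102, 340] [ 0.276 -0.584  0.07 ] [ 0.256 -0.596  0.061] [ 0.287 -0.572  0.076]
rotor 0.76 [316, 199, 373, 253] [0.535 0.011 0.149] [ 0.461 -0.07   0.008] [0.591 0.066 0.195]
rotor 0.42 [271, 239, 281, 258] [ 0.378 -0.106  0.035] [ 0.331 -0.115 -0.002] [ 0.387 -0.057  0.052]
battery 0.71 [271, 239, 283, 258] [ 0.378 -0.106  0.033] [ 0.325 -0.115 -0.002] [ 0.387 -0.057  0.052]
battery 0.63 [207, 363, 274, 417] [ 0.599 -0.482  0.02 ] [ 0.572 -0.535 -0.004] [ 0.609 -0.358  0.031]
battery 0.61 [318, 196, 398, 290] [0.558 0.025 0.068] [ 0.424 -0.07  -0.003] [0.641 0.118 0.195]
jar 0.83 [306, 354, 327, 379] [ 0.704 -0.308  0.051] [ 0.665 -0.326 -0.001] [ 0.72
[... 1794 characters left out ...]
1] [0.728 0.477 0.023]
{'clock': 1.1, 'joints': array([-1.43139474e+00,  1.30443334e-01,  1.48819981e+00, -5.11353700e-06,
        1.52297166e+00, -8.54209320e-02]), 'qvel': array([-3.76619834e-04,  3.10274506e-04,  3.65458075e-05,  2.25964222e-04,
        1.30400495e-03, -2.12067428e-04]), 'joint_torque': array([ 1.49867534e-03, -5.59773266e+01, -4.92063904e+01,  7.68147572e-02,
        2.25060125e-02,  1.25703335e-05]), 'tcp_pos': array([ 0.13376914, -0.584909  ,  0.21860942]), 'ee_rot': array([ 2.10246483,  0.23736549, -2.10247689]), 'wrist_force': array([ 1.27694515,  0.65469099, -1.00921812]), 'wrist_torque': array([ 0.00687518,  0.04233365, -0.02074241]), 'opening': 1.0030890453069619}
```

```bash
python3 - <<'E'
import cv2,numpy as np
a=cv2.imread("pics/scene1.png")
b=cv2.imread("pics/top1.png")
x=cv2.resize(a[150:430,60:500],None,fx=1.8,fy=1.8)
cv2.imwrite("pics/a.png",x)
y=np.hstack([cv2.resize(b[190:310,260:380],(400,400),interpolation=cv2.INTER_CUBIC),cv2.resize(a[180:300,290:410],(400,400),interpolation=cv2.INTER_CUBIC)])
cv2.imwrite("pics/b.png",y)
E
```

```text
(no output)
```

View pics/a.png

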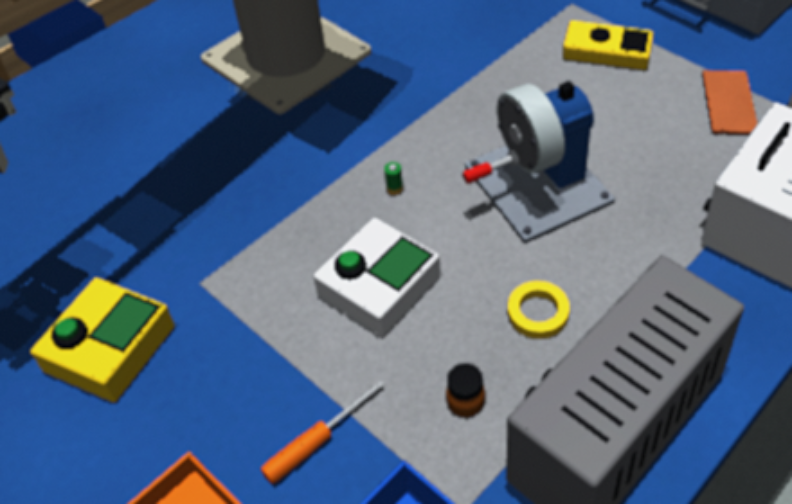

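View pics/b.png

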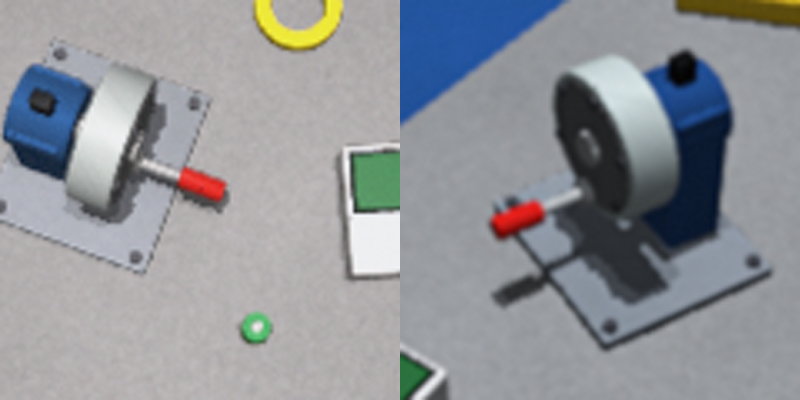

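```bash
cat >> h.py <<'E'
from scipy.spatial.transform import Rotation as R
from scipy.optimize import least_squares
def down(yaw):  # tool x down, jaw y horizontal at angle yaw
    y=np.array([np.cos(yaw),np.sin(yaw),0]); x=np.array([0,0,-1.]); return R.from_matrix(np.stack([x,y,np.cross(x,y)],1)).as_rotvec()
E
cat > fit.py <<'E'
from h import *
D=[];H=[]
for n in("scene","top"):
    p=bot.camera(n); b=p["pixels"].astype(int)
    r=[r for r in bot.trace(p,"rotor") if r["conf"]>.5]
    w=world(p,r[0]["pixels"]); D.append(w[(w[:,2]>.08)])
    red=(b[...,2]>130)&(b[...,1]<60)&(b[...,0]<60)
    w=world(p,red); w=w[(np.hypot(w[:,0]-.495,w[:,1]+.047)<.08)&(w[:,2]>.06)]; H.append(w); print(n,len(D[-1]),len(w),w.mean(0).round(3))
D=np.vstack(D);H=np.vstack(H)
def loc(q,P):
    a,c,t=q[:3]; e=np.array([-np.sin(t),np.cos(t),0]); f=np.array([np.cos(t),np.sin(t),0]); d=P-[a,c,.130]; return d@f,d@e,d[:,2]
def res(q):
    x,y,z=loc(q,D); rho=np.hypot(x,z)
    rd=np.minimum(np.abs(rho-.062)+np.maximum(np.abs(y)-.02,0),np.abs(y+.02)+np.maximum(rho-.062,0))
    x,y,z=loc(q,H); rh=np.hypot(x-.05*np.sin(q[3]),z-.05*np.cos(q[3]))-.010
    return np.r_[rd,rh*2,2*np.maximum(np.abs(y+.085)-.021,0)]
best=min((least_squares(res,[.53,.02,t,s],loss="soft_l1",f_scale=.003) for t in(-.6,-.35,-.1,.1,.35) for s in(2.6,3.1,3.6)),key=lambda s:s.cost)
q=best.x; print("q",q.round(4).tolist(),best.cost,np.median(np.abs(best.fun)))
x,y,z=loc(q,H);print("sleeve y range",y.min(),y.max(),"x",x.mean(),"z",z.mean())
a,c,t,s=q; print("handle",a+.085*np.sin(t)+.05*np.sin(s)*np.cos(t),c-.085*np.cos(t)+.05*np.sin(s)*np.sin(t),.13+.05*np.cos(s))
np.save("q.npy",q)
E
python3 fit.py
python3 - <<'E'
from h import *
o=bot.get_obs(); print(o["clock"],o["tcp_pos"])
bot.command_gripper(0.0,20)
yaw=np.arctan2(-.272,.464)
A=down(yaw+np.pi/2); B=down(yaw-np.pi/2)
o=bot.get_obs();print(bot.inverse_kinematics([.464,-.272,.12],A),bot.inverse_kinematics([.464,-.272,.12],B))
E
```

```text
scene 1501 73 [ 0.498 -0.049  0.087]
top 868 63 [ 0.494 -0.048  0.088]
q [0.525, 0.0293, -0.3158, 3.2203] 0.04459136686301948 0.0018477791607370841
sleeve y range -0.10179021064665379 -0.06155860904453477 x -0.0032818612900394526 z -0.042190874475854845
handle 0.49482087689440496 -0.050243860105365336 0.08015479544660328
1.3 [ 0.13378389 -0.58489599  0.21860234]
[-6.25554395e-01  3.20952839e-02  1.77521090e+00 -4.44089210e-16
  1.33428647e+00 -1.66613495e+00] [-0.6255544   0.03209528  1.7752109   0.          1.33428647  1.4754577 ]
```

```bash
python3 - <<'E'
from h import *
rv=down(np.arctan2(-.272,.464)-np.pi/2)
bot.move_ptp([.464,-.272,.12],rv)
bot.move_linear([.464,-.272,.075],vel=.1)
f0=bot.get_obs()["wrist_force"]
for z in np.arange(.071,.052,-.0015):
    bot.move_linear([.464,-.272,z],vel=.03); bot.dwell(.05)
    o=bot.get_obs(); f=o["wrist_force"]-f0; print(round(z,4),o["tcp_pos"].round(4),f.round(2))
    if f[2]>14: break
bot.dwell(.2); p=bot.camera("scene"); cv2.imwrite("pics/press.png",p["pixels"])
bot.move_linear([.464,-.272,.085],vel=.08)
print(bot.get_obs()["wrist_force"]-f0)
bot.command_gripper(1.0,20)
bot.move_linear([.464,-.272,.26],vel=.25)
p=bot.camera("scene"); cv2.imwrite("pics/s2.png",p["pixels"]);print(bot.get_obs()["clock"])
x=np.hstack([cv2.resize(cv2.imread(f"pics/{n}.png")[220:340,180:300],(400,400),interpolation=cv2.INTER_CUBIC) for n in("press","s2")]);cv2.imwrite("pics/c.png",x)
E
python3 - <<'E'
from h import *
q=np.load("q.npy");t=q[2]
for k in (0,np.pi):
    for s in np.arange(0,6.3,.8):
        P=[q[0]+.09*np.sin(t)+.05*np.sin(s)*np.cos(t),q[1]-.09*np.cos(t)+.05*np.sin(s)*np.sin(t),.13+.05*np.cos(s)-.019]
        j=bot.inverse_kinematics(P,down(t+k)); print(k,s,None if j is None else j.round(2))
E
```

```text
0.071 [ 0.4646 -0.2724  0.0717] [-0.06 -2.65  2.3 ]
0.0695 [ 0.4644 -0.2723  0.0699] [ 0.94 -3.21  2.19]
0.068 [ 0.4643 -0.2722  0.0682] [ 1.25 -2.72  4.04]
0.0665 [ 0.4642 -0.2721  0.0667] [ 1.87 -1.81  5.87]
0.065 [ 0.4643 -0.2722  0.0661] [-1.06 -0.51 13.6 ]
0.0635 [ 0.4644 -0.2723  0.0659] [-6.01  2.64 24.28]
[-0.15843055 -0.97364311  0.53116754]
9.925
0 0.0 [-0.22 -0.11  1.83 -0.    1.42  0.1 ]
0 0.8 [-0.22  0.    1.76 -0.    1.38  0.09]
0 1.6 [-0.22  0.07  1.75 -0.    1.32  0.09]
0 2.4000000000000004 [-0.22  0.07  1.82 -0.    1.25  0.09]
0 3.2 [-0.21 -0.01  1.93 -0.    1.22  0.1 ]
0 4.0 [-0.21 -0.13  2.01 -0.    1.26  0.11]
0 4.800000000000001 [-0.2  -0.21  2.01 -0.    1.34  0.11]
0 5.6000000000000005 [-0.21 -0.19  1.93 -0.    1.4   0.11]
3.141592653589793 0.0 None
3.141592653589793 0.8 None
3.141592653589793 1.6 None
3.141592653589793 2.4000000000000004 None
3.141592653589793 3.2 None
3.141592653589793 4.0 None
3.141592653589793 4.800000000000001 None
3.141592653589793 5.6000000000000005 None
```

View pics/c.png

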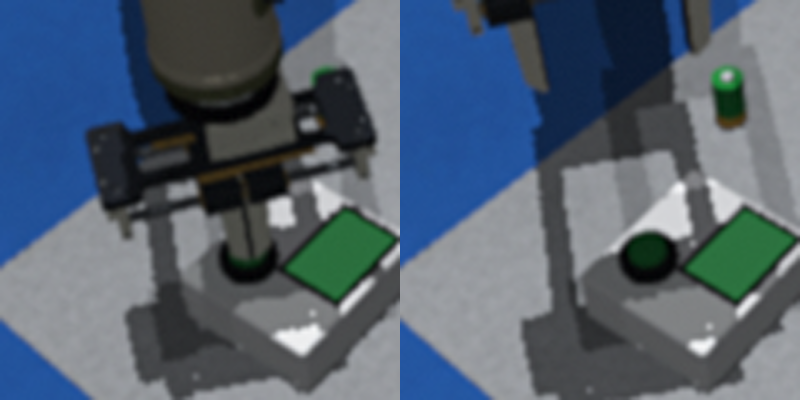

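```bash
python3 - <<'E'
from h import *
for n in("scene","top"):
  Z=[];B=[];T=[]
  for i in range(4):
    p=bot.camera(n); b=p["pixels"].astype(int); w=world(p,np.ones((480,640),bool)); 
    d=np.hypot(w[:,0]-.464,w[:,1]+.272)
    c=b[p["depth"]>0]
    g=(c[:,1]>c[:,0]+15)&(c[:,1]>c[:,2]+15)
    Z+=list(w[(d<.016)&g&(w[:,2]>.05)&(w[:,2]<.1)]); B+=list(w[(d>.03)&(d<.07)&(w[:,2]>.035)&(w[:,2]<.062)][:,2]); T+=list(w[(d>.12)&(d<.2)&(abs(w[:,2])<.02)][:,2])
  Z=np.array(Z); print(n,len(Z),"cap",Z.mean(0).round(4),np.percentile(Z[:,2],[10,50,90]).round(4),"box",np.median(B).round(4),"table",np.median(T).round(4))
E
```

```text
scene 350 cap [ 0.4664 -0.2731  0.0696] [0.0657 0.07   0.073 ] box 0.0491 table -0.0002
top 272 cap [ 0.4643 -0.2706  0.0717] [0.0671 0.0719 0.0767] box 0.0505 table 0.0016
```

```bash
python3 - <<'E'
from h import *
bot.command_gripper(0.0,20)
bot.move_linear([.465,-.272,.082],vel=.25); bot.dwell(.3)
f0=bot.get_obs()["wrist_force"]
for z in np.r_[np.arange(.078,.0645,-.001),.062]:
    bot.move_linear([.465,-.272,z],vel=.03); bot.dwell(.1)
    o=bot.get_obs(); f=o["wrist_force"]-f0; print(round(z,4),o["tcp_pos"][2].round(4),f.round(2))
    if f[2]>25: break
bot.move_linear([.465,-.272,.085],vel=.1)
bot.command_gripper(1.0,20)
bot.move_linear([.465,-.272,.26],vel=.25)
print(bot.get_obs()["clock"])
E
```

```text
0.078 0.0778 [ 0.05 -0.84 -0.13]
0.077 0.077 [-0.79  0.81 -0.02]
0.076 0.076 [1.18 0.94 0.17]
0.075 0.075 [ 0.29  1.34 -0.45]
0.074 0.074 [-0.73  0.47 -0.04]
0.073 0.073 [1.09 0.72 0.81]
0.072 0.0722 [0.53 0.36 1.73]
0.071 0.0711 [ 0.26 -0.69  2.14]
0.07 0.0701 [0.53 0.22 2.95]
0.069 0.0691 [ 0.98 -0.43  3.1 ]
0.068 0.0681 [1.4  0.16 2.99]
0.067 0.0671 [ 1.46 -1.31  4.61]
0.066 0.0663 [ 0.85 -0.54  5.53]
0.065 0.0661 [-1.58  2.21 13.15]
0.062 0.0657 [-11.7    9.04  35.91]
20.925
```

```bash
cat > rot.py <<'E'
from h import *
import json
q=np.load("q.npy"); a,c,t,_=q; RV=down(t); OFF=-.088
f=np.array([np.cos(t),np.sin(t),0]); e=np.array([-np.sin(t),np.cos(t),0]); zz=np.array([0,0,1.])
A0=np.array([a,c,.130])
def pt(xz,s): return A0+OFF*e+f*(xz[0]+.05*np.sin(s))+zz*(xz[1]+.05*np.cos(s))   # TCP for handle angle s, circle centre xz (local)
def lxz(p): d=np.asarray(p)-A0; return np.array([d@f,d[2]])
def circ(P,g): return least_squares(lambda m:np.hypot(P[:,0]-m[0],P[:,1]-m[1])-.05,g).x
def step(cen,s,vel=.06):
    bot.move_linear(pt(cen,s),vel=vel); o=bot.get_obs(); l=lxz(o["tcp_pos"])
    return [s,*l,*(o["wrist_force"]),o["clock"]]
E
python3 - <<'E'
from rot import *
s0=q[3]; cen=np.array([0,-.019])
P=pt(cen,s0); print(P)
up=P.copy(); up[2]=.26
bot.move_ptp(up,RV)
bot.move_linear(P,vel=.2); bot.dwell(.3)
f0=bot.get_obs()["wrist_force"]; p=bot.camera("scene"); cv2.imwrite("pics/g0.png",cv2.resize(p["pixels"][150:330,250:430],(450,450),interpolation=cv2.INTER_CUBIC))
o=bot.get_obs(); print(o["tcp_pos"],f0)
np.save("f0.npy",f0); print(o["clock"])
E
```

```text
[ 0.49388916 -0.05309551  0.0611548 ]
[ 0.4942754  -0.05317183  0.06171359] [ 0.06711539  0.40242303 -0.27435943]
23.6583
```

View pics/g0.png

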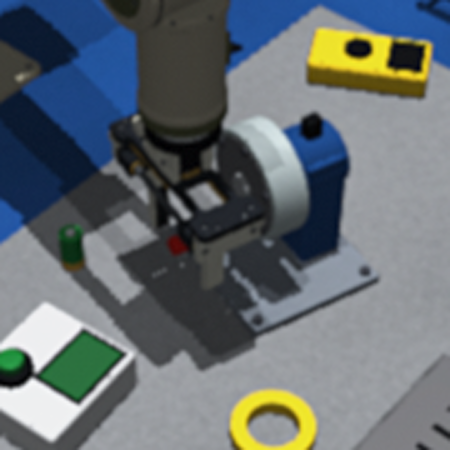

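The red sleeve (≈178,243 in the crop) lies between the open fingers, clear of the drum. Gripping and trying a few steps.

```bash
python3 - <<'E'
from rot import *
f0=np.load("f0.npy")
bot.command_gripper(0.0,40); o=bot.get_obs(); print("open",o["opening"],lxz(o["tcp_pos"]),o["wrist_force"]-f0,o["clock"])
s=q[3]; cen=np.array([0,-.019]); L=[]
for i in range(6):
    s-=np.radians(10); r=step(cen,s); L.append(r); r=np.array(r); F=r[3:6]-f0
    al=np.arctan2(r[1]-cen[0],r[2]-cen[1]); tx=np.array([np.cos(al),-np.sin(al)]); rx=np.array([np.sin(al),np.cos(al)]); v=np.array([F@f,F[2]])
    print(np.degrees(s).round(1),np.degrees(al).round(1),"tan",(v@tx).round(2),"rad",(v@rx).round(2),"ax",(F@e).round(2),r[-1])
bot_open=bot.get_obs()["opening"]; print(bot_open)
json.dump(L,open("log1.json","w"))
E
```

```text
open 0.20672693084514945 [-0.00389388 -0.06884951] [0.60477215 0.07614744 0.33172382] 24.8083
174.5 172.7 tan -6.1 rad 2.65 ax -0.99 25.1
164.5 162.8 tan -5.28 rad -1.75 ax -3.04 25.3917
154.5 153.8 tan -2.95 rad -6.39 ax -3.96 25.6833
144.5 144.4 tan -3.42 rad -7.79 ax -4.05 25.975
134.5 135.0 tan -3.0 rad -8.6 ax -4.84 26.2667
124.5 125.0 tan -3.8 rad -8.49 ax -5.44 26.5583
0.20676636655223138
```

```bash
python3 - <<'E'
from rot import *
f0=np.load("f0.npy"); s=np.load("q.npy")[3]-np.radians(60); cen=np.array([0,-.019])
def rd(tag):
    o=bot.get_obs(); l=lxz(o["tcp_pos"]); F=o["wrist_force"]-f0
    al=np.arctan2(l[0]-cen[0],l[1]-cen[1]); v=np.array([F@f,F[2]])
    print(tag,round(o["clock"],3),"al",np.degrees(al).round(2),"r",(np.hypot(*(l-cen))*1e3).round(2),"tan",(v@[np.cos(al),-np.sin(al)]).round(2),"rad",(v@[np.sin(al),np.cos(al)]).round(2),"ax",(F@e).round(2),"T",(o["wrist_torque"]).round(2))
rd("a"); bot.dwell(.1); rd("b"); bot.dwell(.2); rd("c")
for d,n in((-3,4),(3,6)):
  for i in range(n):
    s+=np.radians(d); bot.move_linear(pt(cen,s),vel=.06); rd(round(np.degrees(s),1))
bot.dwell(.2); rd("d")
E
```

```text
a 26.558 al 125.01 r 49.16 tan -3.8 rad -8.49 ax -5.44 T [-0.57  1.06 -0.12]
b 26.658 al 124.99 r 49.14 tan -3.83 rad -8.54 ax -4.92 T [-0.6   1.   -0.03]
c 26.858 al 125.02 r 49.12 tan -3.34 rad -7.9 ax -6.23 T [-0.55  1.   -0.04]
121.5 27.108 al 122.71 r 49.05 tan -2.45 rad -6.72 ax -5.29 T [-0.54  0.99 -0.1 ]
118.5 27.358 al 119.94 r 48.99 tan -1.61 rad -6.14 ax -4.91 T [-0.57  1.    0.01]
115.5 27.608 al 117.02 r 48.95 tan -0.94 rad -5.73 ax -4.76 T [-0.61  0.92 -0.04]
112.5 27.858 al 114.02 r 48.91 tan -0.23 rad -5.56 ax -5.68 T [-0.62  0.86 -0.04]
115.5 28.108 al 116.25 r 49.01 tan -3.46 rad -6.01 ax -5.71 T [-0.59  1.09 -0.03]
118.5 28.358 al 118.79 r 49.07 tan -3.67 rad -8.45 ax -5.33 T [-0.58  1.07 -0.1 ]
121.5 28.608 al 121.52 r 49.13 tan -4.74 rad -10.0 ax -6.45 T [-0.61  1.09 -0.07]
124.5 28.858 al 124.27 r 49.16 tan -4.82 rad -10.04 ax -5.29 T [-0.61  1.06 -0.03]
127.5 29.108 al 126.92 r 49.22 tan -4.84 rad -9.96 ax -5.46 T [-0.59  1.01 -0.06]
130.5 29.358 al 129.62 r 49.28 tan -5.82 rad -11.4 ax -5.55 T [-0.62  0.93 -0.08]
d 29.558 al 129.64 r 49.27 tan -5.88 rad -10.96 ax -5.35 T [-0.57  0.96 -0.03]
```

```bash
cat > sweep.py <<'E'
from rot import *
def sweep(s,sgn,n,deg,cen,P,vel=.04,name="x"):
    L=[]
    for i in range(n):
        s+=sgn*np.radians(deg); r=step(cen,s,vel); L.append(r); P.append(r[1:3])
        if np.linalg.norm(r[3:6])>60: print("STOP",r); break
        if len(P)>=8: 
            new=circ(np.array(P),cen); d=new-cen; m=np.linalg.norm(d); cen=cen+d*min(1,.0004/max(m,1e-9))
    json.dump(L,open(name,"w")); json.dump(P,open("P.json","w")); np.save("state.npy",[s,*cen]); return np.array(L),cen
def analyse(L,cen):
    P=L[:,1:3]; al=np.arctan2(P[:,0]-cen[0],P[:,1]-cen[1]); F=L[:,3:6]; v=np.stack([F@f,F[:,2]],1)
    T=(v*np.stack([np.cos(al),-np.sin(al)],1)).sum(1); Rr=(v*np.stack([np.sin(al),np.cos(al)],1)).sum(1)
    return al,T,Rr,F@e
E
python3 - <<'E'
from sweep import *
P=[r[1:3] for r in json.load(open("log1.json"))]
L,cen=sweep(q[3]+np.radians(130.5-np.degrees(q[3])),-1,66,6,np.array([0,-.019]),P,name="dec.json")
full=circ(np.array(P),cen); print("cen",cen,full,"rms",np.std(np.hypot(*(np.array(P)-full).T)))
al,T,Rr,ax=analyse(L,full)
for k in range(0,66,3): print(np.degrees(al[k]).round(0),T[k:k+3].mean().round(2),Rr[k:k+3].mean().round(1),ax[k:k+3].mean().round(1))
m=np.arange(len(al))>=6
X=np.stack([np.ones_like(al),np.cos(al),np.sin(al)],1)[m]; c,_,_,_=np.linalg.lstsq(X,T[m],rcond=None); print(c,"amp",np.hypot(c[1],c[2]),"res",np.std(T[m]-X@c),"clock",L[-1,-1])
E
```

```text
cen [-0.00117588 -0.01895855] [-0.00117588 -0.01895855] rms 5.092623699763571e-05
124.0 -2.32 -7.7 -5.7
106.0 -2.48 -1.5 -5.8
88.0 -2.77 -0.3 -5.9
70.0 -1.69 0.5 -5.6
52.0 -0.53 0.7 -5.7
35.0 1.93 0.5 -5.0
17.0 3.94 -1.2 -3.6
-1.0 4.65 -2.8 -3.0
-18.0 5.51 -3.8 -1.6
-35.0 5.94 0.7 -1.7
-54.0 4.71 1.5 0.3
-73.0 1.46 -1.5 4.6
-92.0 -1.14 -2.9 6.2
-110.0 -3.21 -2.4 6.0
-128.0 -3.96 -1.5 5.8
-146.0 -3.43 -1.6 5.7
-165.0 -4.72 -0.3 4.5
178.0 -3.74 -1.8 2.2
161.0 -1.53 -3.1 -2.5
142.0 -1.5 -3.7 -5.1
125.0 -1.83 -2.3 -5.8
107.0 -2.01 -1.7 -6.1
[-0.19038488  3.99469724 -1.20409804] amp 4.172224603404428 res 1.7194769863463453 clock 48.2333
```

```bash
python3 - <<'E'
from sweep import *
st=np.load("state.npy"); cen=st[1:]; P=json.load(open("P.json"))
D=np.array(json.load(open("dec.json")))
L,c2=sweep(st[0],1,54,6,cen,P,name="inc.json"); print("cen",cen,c2,"s",np.degrees(np.load("state.npy")[0]),"clock",L[-1,-1])
def fit(al,T,k=1):
    X=np.stack([np.ones_like(al)]+[g(j*al) for j in range(1,k+1) for g in(np.cos,np.sin)],1); return np.linalg.lstsq(X,T,rcond=None)[0]
ad,Td,_,_=analyse(D[6:],cen); ai,Ti,Ri,axi=analyse(L[3:],c2)
for k in range(0,51,3): print(np.degrees(ai[k+1]).round(0),Ti[k:k+3].mean().round(2),Ri[k:k+3].mean().round(1),axi[k:k+3].mean().round(1), "dec",np.interp(np.linspace(ai[k]-.1,ai[k]+.35,7),*[z[np.argsort(ad)] for z in(ad,Td)],period=2*np.pi).mean().round(2))
for k in(1,2,3):
    cd,ci=fit(ad,Td,k),fit(ai,Ti,k); m=(cd+ci)/2
    for n,c in(("dec",cd),("inc",ci),("mid",m)): print(k,n,c.round(2)[:5],"amp",np.hypot(c[1],c[2]).round(2),"target s",(180-np.degrees(np.arctan2(c[1],c[2]))).round(1))
E
```

```text
cen [-0.00117588 -0.01895855] [-0.00117356 -0.01895688] s 58.50000000000003 clock 63.5333
124.0 -3.96 -4.1 -5.3 dec -1.62
140.0 -5.48 -2.6 -5.2 dec -1.55
158.0 -6.63 2.2 -3.9 dec -2.22
177.0 -4.23 2.3 -3.3 dec -4.35
-164.0 -4.02 1.4 -1.6 dec -4.07
-145.0 -0.66 -0.2 2.4 dec -3.74
-127.0 0.96 -0.6 5.3 dec -3.58
-109.0 2.6 0.2 6.2 dec -2.35
-91.0 3.5 0.9 6.2 dec -0.09
-73.0 2.93 1.3 5.8 dec 2.9
-55.0 2.15 1.2 5.9 dec 5.25
-37.0 1.9 0.8 5.3 dec 5.76
-19.0 1.48 0.2 5.0 dec 5.22
-1.0 2.62 0.3 3.3 dec 4.4
17.0 3.43 0.2 -0.7 dec 3.08
35.0 3.32 0.7 -5.0 dec 0.91
53.0 2.74 1.2 -5.6 dec -0.99
1 dec [-0.19  3.99 -1.2 ] amp 4.17 target s 73.2
1 inc [-0.2   3.57 -2.19] amp 4.19 target s 58.4
1 mid [-0.19  3.78 -1.7 ] amp 4.14 target s 65.8
2 dec [-0.2   4.01 -1.21  0.81 -2.05] amp 4.18 target s 73.2
2 inc [ 0.14  3.65 -1.53 -1.45  1.76] amp 3.96 target s 67.2
2 mid [-0.03  3.83 -1.37 -0.32 -0.15] amp 4.07 target s 70.3
3 dec [-0.2   4.01 -1.21  0.81 -2.05] amp 4.18 target s 73.2
3 inc [ 0.07  3.64 -1.68 -1.32  1.74] amp 4.01 target s 65.2
3 mid [-0.07  3.82 -1.44 -0.26 -0.16] amp 4.09 target s 69.3
```

```bash
python3 - <<'E'
from sweep import *
st=np.load("state.npy"); cen=st[1:]; s=st[0]
for g in(64.5,70): bot.move_linear(pt(cen,np.radians(g)),vel=.05)
bot.dwell(.15); o=bot.get_obs(); l=lxz(o["tcp_pos"])-cen
print("al",np.degrees(np.arctan2(*l)),"F",o["wrist_force"],"open",o["opening"],"qv",abs(o["qvel"]).max(),o["clock"])
p=bot.camera("scene"); cv2.imwrite("pics/end.png",cv2.resize(p["pixels"][140:430,60:460],None,fx=1.9,fy=1.9))
bot.hand_in()
E
```

```text
al 70.41314006153732 F [ 2.12149894 -6.72017549 -1.45107768] open 0.20361822208161065 qv 0.001415673619312907 64.1917
the job is handed in; nothing more can be done
```

View pics/end.png

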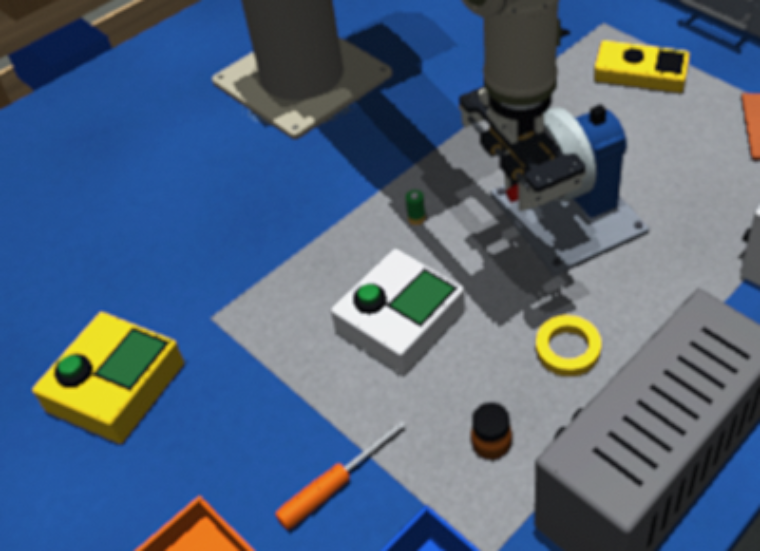

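I handed the job in at 64.2 s. The button was pressed and had sprung back, and the arm was still gripping the handle and holding the rotor still. There is some uncertainty in the heavy-side angle, covered below.

- **Button:** I pressed the green button on the white box twice, the second time to check the travel. It felt contact at about 72.5 mm and a hard stop at about 66.2 mm, so roughly 6 mm of travel at about 5 N. The press peaked near 36 N at the closed fingertips before I released it.
- **Heavy side:** I turned the handle more than one full turn one way and most of a turn back. I fitted the tangential wrist force for each direction and averaged the two. The slug's effect came out near 4.1 N, which fits the stated range.
- **Final position:** The average puts the heavy side straight down with the handle 70° from the top, on the far side from the robot. The handle finished at 70.4°, with the joints at rest and the grip still closed on the sleeve.
- **Bystanders:** In the last picture the battery, jar, tape, screwdriver, multimeter and the yellow look-alike box look unmoved. The phone is only partly in that picture, but the arm did not go near it.

**Disagreement:** The two directions did not agree well on their own. One gave 73°, while the other gave 58–67° depending on the fit. The forces were read just after each step stopped, so they were not the full running drag. The averaged value ranged from 66° to 70° depending on the fit, so the final angle is probably good to about ±5°.

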